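Open the seedling-bench water valve with its square key

ROBOT

A 7-joint arm with a two-finger parallel gripper is mounted at the origin on the work surface. World frame = base frame: x ahead of the robot, y to its left, z up, the work surface at z = 0. Lengths are in m, angles in rad, forces in N, time in s.
With the tool pointing down it reaches from about 0.4 to 0.85 m from the base axis. Payload 10.4 kg.
Tool frame: the origin (TCP) lies at the very end of the fingers, on their centre line; the grasp point (between the pads) lies 19 mm behind it (env.pinch_z is the distance from the TCP to the grasp point, in m); z points along the fingers, y is the line along which they close (so a half turn about z gives the same grasp; the last joint's range is limited). The gripper opens to 85 mm and grips with 20 to 120 N. Pads are 22 mm wide; open, the fingers measure 114 mm over their backs; the gripper's body (76 mm by 85 mm) begins 54 mm behind the grasp point. The pads swing forward as they close: fully open they stand 13 mm farther back than shut.
Start: joints at [-1.143, 0.332, -0.065, 1.46, 0.022, 1.35, -0.088], TCP at [0.272, 0.563, 0.231] pointing down, gripper open.
Joint ranges: [-2.6, 2.6], [-0.5, 2.12], [-1.47, 1.34], [0.16, 2.42], [-1.27, 4.41], [0.06, 2.06], [-2.6, 2.6]. Speed limits (rad/s): [2.22, 2.22, 2.79, 2.79, 3.14, 3.14, 3.14].

INTERFACE

Orientations are given as [roll, pitch, yaw] about the fixed x, y, z axes, in that order (R = Rz(yaw) Ry(pitch) Rx(roll)).
In Python, from workcell import env gives the robot as it stands. The module is installed in compiled form; this text tells all that it offers.
- The arm moves only by the shell command python3 -m creep 'ROWS' [OPENING] [FORCE]. ROWS is JSON, a list of rows, each a list of 4 numbers: the shift along the tool's x, y, z in mm, then the turn about the tool's z in rad. In form: [[dx, dy, dz, twist], ...]. A call has 1 to 8 rows; each row is the pose to reach, as a shift and turn from the pose commanded when the call began, along the tool's axes at that moment; what a row does not reach only later rows make up. A row lasts 1/12 s, in which the tool goes at most 41.7 mm and 7.16 degrees, less where a joint would pass 70% of its speed; a pose out of reach is approached as far as the arm can. A call with a gripper value outside its range is refused whole. OPENING is the opening, from -1 (shut) to 1 (fully open), set as the call begins (- or left out, the last holds). The fingers move at their own pace and stop on an object; FORCE is the grip in N (left out, the last holds). Time passes only in rows, so rows that repeat a pose let the fingers close. It gives the time, the measured TCP pose, the force, the opening and the grip force at its end, in the units of the state.
- env.observe(): the state, without advancing time (a new reading comes with each control period).
- env.read_camera(name): name is "scene" or "top" or "wrist"; returns the picture (420x560x3 uint8, red, green, blue); there is no depth.
- env.camera_params(name): a dict with "intrinsics" (3x3 intrinsics, pixels), "eye" and "rotation" of the camera in the world; the wrist camera has in their place "hand_eye" (4x4, takes a point from camera to tool coordinates, whose origin is the TCP and whose axes are the flange's). Camera axes: x right, y down, z forward; pixel columns grow to the right and rows downward; lengths in m; the calibration is good to about 2 mm. A picture is of the moment at which its call begins: read the wrist's pose just before it. camera_params takes no time and is no camera call.
- env.close_job(): hands the job in; it is judged then, once.
Trained networks look in the newest picture that a camera, given by its name, has taken for a name from the list of things; names that differ only in an ending like _2 or _b are one class to them, and where a whole thing is asked for, a point or a joint stands for the part that bears it (a point fixed in the world has none). Each returns a list of dicts, best first, with "score" (0 to 1); they miss things now and then, are a little off and sometimes report something else, mostly with a low value. They report only what shows in the picture. A call takes as long as a camera call. They do not tell look-alikes from the thing itself.
- env.outline_of(camera, thing): "pixels" (420x560 bool, what is visible of it) and "rect" ([centre column, centre row, width, height] as shares, 0 to 1, of the picture: columns of its width, rows of its height, round what is visible of it).
- env.tip_of(camera, thing): "xy" ([column, row] as shares, 0 to 1, of the picture: columns of its width, rows of its height: a listed point, or the origin of a listed thing).
The state is a dict: "time": time; "joints": joint angles; "dq": joint speeds; "joint_torque": joint torques, N m; "ee_pos": TCP position; "orientation": TCP orientation; "force": force on the tool from outside, world axes, zero at the start; "moment": the same for the moment, N m; "opening": finger opening in m; "finger_force": force on a finger pad.
Only numpy, scipy, OpenCV 4.12 (cv2) and the standard library are available. Lean on these libraries where they do the work, as an engineer would, in place of code of your own. Each camera call takes 0.05 s, during which the arm holds its last target. There are 200 camera calls.

TASK

Take the T-handled key from its wooden stand and push its square end fully home in the square recess of the bench valve. With the key, turn the valve anticlockwise (seen from above) to its stop, so that its pointer lies in line with the pipes, then put the key back upright and fully down in its stand. Do not touch the valve with the gripper itself, and leave the trays, cup and seed packets where they are.

Things in the scene. Friction and masses are not known exactly. Their poses are not given: they have to be found in the camera images.
- key: Loose steel T-key, 140 mm tall, about 0.3 kg, at the start in the stand. Origin: centre of its lower end, z up the shaft. Going up: conical nose (12 widening to 20 mm) z 0-8 mm; square drive 20 x 20 mm, flats facing x and y, z 8-30; round collar 40 mm across, z 30-36; shaft 16 x 16 mm; crossbar on top. Fully down, the collar rests on the stand or on the valve's square head.
- key_bar (a point): Centre of the key's crossbar, 130 mm above the key's origin, axes as the key's. The bar lies along x, 120 mm long, 18 mm wide (y), 20 mm high.
- stand: Fixed wooden block, 90 (x) x 80 (y) x 45 mm high; origin at the centre of its underside, z up. In its top centre a square hole 25 x 25 mm, 38 mm deep, sides along x and y. The key starts in it, crossbar within 0.05 rad of the stand's x; any of the four quarter-turned positions is right on return. Fully down, the key's origin is 15 mm above the stand's.
- valve: Fixed bench valve: steel foot 100 (x) x 150 (y) x 8 mm, grey housing 76 x 86 mm to z = 50 mm, pipe stubs along y, 206 mm end to end. Origin: centre of the underside, z up. On top turn a round black disc (70 mm across, z 50-62 mm) with a black pointer reaching 60 mm from the axis, and a square steel head 50 x 50 mm, z 62-98 mm, with the recess in its top.
- recess (a point): Centre of the mouth of the square recess, on the turning axis, 98 mm above the bench; turns with the disc: x along the pointer, z up. The recess is 23 x 23 mm, sides along x and y, 33 mm deep: the 20 mm drive has 1.5 mm play a side and turns about 0.16 rad either way in it before it bites.
- spindle (a joint): Angle of the valve's turning part, rad, growing anticlockwise seen from above. 0: shut, pointer along the valve's +x. 1.571 (the stop): fully open, pointer along the valve's +y, in line with the pipes. Starts between 0.15 and 0.5. Friction torque about 0.2 N m, no spring: it stays where it is left.
- tray: Bystander: open black plastic tray, 110 x 160 x 55 mm high, loose; origin at the centre of its underside.
- punnet: Bystander: open clear plastic punnet, 100 x 120 x 65 mm high, loose; origin at the centre of its underside.
- cup: Bystander: clear plastic cup, 90 mm across, 100 mm high, loose; origin at the centre of its underside.
- packets: Bystander: stack of paper seed packets, 115 x 80 x 24 mm high, loose; origin at the centre of its underside.
There are look-alikes about, which are no part of the job. What is meant by the valve is not green, orange or pink, and is the larger of those in its own colour.

How it is judged:
On the way, in this order (a step that is already met when the one before it is completed fails the run):
1. the key's square end is fully home in the recess: upright, its end at least 25 mm below the mouth (the full depth is 30 mm), before the valve is fully open (z of key in the frame of recess below -0.025 m and horizontal distance between key and recess below 0.006 m and angle between key's own z axis and vertical below 0.12 rad and value of joint spindle below 1.3 rad), for 0.2 s.
2. with the key still in the recess, the valve is turned to within 0.12 rad of its open stop (z of key in the frame of recess below -0.015 m and horizontal distance between key and recess below 0.006 m and angle between key's own z axis and vertical below 0.12 rad and value of joint spindle above 1.45 rad), for 0.2 s.
At the end, for the whole second after the job is handed in: The valve is within 0.12 rad of its open stop, and the key stands at rest in the stand's hole: upright within 0.12 rad, within 8 mm of the hole's centre and within 5 mm of fully down (value of joint spindle above 1.45 rad and z of key in the frame of stand below 0.02 m and horizontal distance between key and stand below 0.008 m and angle between key's own z axis and vertical below 0.12 rad and linear speed of key below 0.02 m/s); the robot touches nothing.
It fails at once if the gripper or arm itself presses on the valve with more than 3 N (contact force between any of the fingers, the arm and valve above 3 N).
It fails at once if the tray is moved more than 30 mm or tipped over (distance of tray from where it was at the start of the episode above 0.03 m or angle between tray's own z axis and vertical above 0.4 rad).
It fails at once if the punnet is moved more than 30 mm or tipped over (distance of punnet from where it was at the start of the episode above 0.03 m or angle between punnet's own z axis and vertical above 0.4 rad).
It fails at once if the cup is moved more than 30 mm or tipped over (distance of cup from where it was at the start of the episode above 0.03 m or angle between cup's own z axis and vertical above 0.4 rad).
It fails at once if the packets is moved more than 30 mm or tipped over (distance of packets from where it was at the start of the episode above 0.03 m or angle between packets's own z axis and vertical above 0.4 rad).
It also fails if it takes over 61 s, if anything falls off the work surface, if the arm or the gripper's body presses on something with over 40 N, if the wrist force passes 120 N, or if a joint passes its speed limit or range.

## Working session

There is one attempt and no reset: what is moved stays moved. The work goes in short steps, Python scripts to look and compute and a shell command to move; the robot and the scene stay as the last step left them, time stands still between calls to the robot, and variables do not carry over. Pictures are saved under pics/ and viewed, at most 10 in all, crops included, and the job is handed in when it is done.

```bash
mkdir -p pics; cat > h.py <<'E'
import numpy as np,cv2
from workcell import env
from scipy.spatial.transform import Rotation as R
def cam(n):
    p=env.camera_params(n); K=np.array(p["intrinsics"])
    if "hand_eye" in p:
        s=env.observe(); T=np.eye(4); T[:3,:3]=R.from_euler('xyz',s["orientation"]).as_matrix(); T[:3,3]=s["ee_pos"]
        M=T@np.array(p["hand_eye"]); return K,M[:3,3],M[:3,:3]
    return K,np.array(p["eye"]),np.array(p["rotation"])
def ray(c,px,z):
    K,e,r=c; d=r@np.linalg.solve(K,[px[0],px[1],1]); return e+d*(z-e[2])/d[2]
def proj(c,P):
    K,e,r=c; q=K@(r.T@(np.array(P)-e)); return q[:2]/q[2]
def save(n,im): cv2.imwrite("pics/"+n,im[:,:,::-1])
E
python3 - <<'E'
from h import *
s=env.observe(); print(s)
for n in("scene","top"):
    im=env.read_camera(n); save(n+"0.png",im)
    c=cam(n); print(n,c[1],c[2].tolist(),c[0][0,0])
    for t in("key","stand","valve"):
        for o in env.outline_of(n,t): print(t,round(o["score"],2),np.round(np.array(o["rect"])*[560,420,560,420]))
    for t,z in(("key_bar",.145),("recess",.098),("stand",0),("valve",0)):
        for o in env.tip_of(n,t):
            px=np.array(o["xy"])*[560,420]; print(t,round(o["score"],2),px.round(),ray(c,px,z).round(3))
E
```

```text
{'time': 0.0, 'joints': array([-1.14261299,  0.3328859 , -0.06470742,  1.46096924,  0.0216036 ,
        1.34989491, -0.08851951]), 'dq': array([ 1.38960477e-03, -5.07868319e-05, -7.97496869e-04, -1.26393434e-03,
        8.48765651e-04,  1.09573603e-03,  6.93637480e-04]), 'joint_torque': array([-5.55849620e-04, -6.25451517e+01,  4.89063410e-02, -3.91603518e+01,
        1.62366912e-02,  9.87934414e-03, -1.05173282e-05]), 'ee_pos': array([0.2721281 , 0.56221649, 0.23049387]), 'orientation': array([-3.14013266e+00,  6.95870096e-05,  2.69081924e+00]), 'force': array([-0.11429358, -0.35014891,  0.42087722]), 'moment': array([ 0.02265857, -0.01893545, -0.01106295]), 'finger_force': 0.0, 'opening': 0.08505362022621955}
scene [1.13793795 0.72064585 0.91220012] [-2.261130539967516, 0.00895892656009134, 2.3960844293106764] 442.358965856855
key 0.71 [237. 198.  38.  38.]
stand 0.76 [240. 216.  34.  27.]
stand 0.39 [158. 201.  43.  25.]
stand 0.18 [296. 265.  20.  34.]
valve 0.83 [466. 288.  73.  60.]
valve 0.75 [296. 277.  63.  60.]
valve 0.64 [320. 227.  40.  30.]
valve 0.58 [271. 353.  64.  78.]
valve 0.57 [376. 250.  47.  36.]
valve 0.57 [158. 203.  42.  22.]Traceback (most recent call last):
  File "<stdin>", line 10, in <module>
  File "h.py", line 11, in ray
    K,e,r=c; d=r@np.linalg.solve(K,[px[0],px[1],1]); return e+d*(z-e[2])/d[2]
                                                                         ~^^^
IndexError: invalid index to scalar variable.
```

View pics/scene0.png

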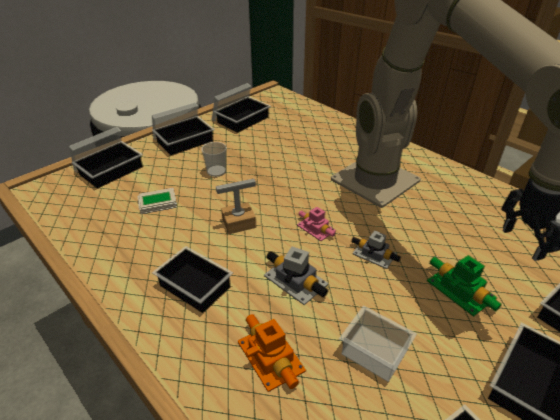

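The scene picture shows the key in its stand at (238,210). The valve candidates are grey-large (296,272), grey-small (376,247), green (465,283), orange (271,352) and pink (317,222). The grey one at (296,272) fits, since it is not green, orange or pink and is the larger of the two grey ones.

```bash
sed -i 's/np.array(p\["rotation"\])$/ROT(p["rotation"])/; s/^def cam/def ROT(r):\n    r=np.array(r); return r if r.ndim==2 else R.from_euler("xyz",r).as_matrix()\ndef cam/' h.py
python3 - <<'E'
from h import *
for n in("scene","top"):
    im=env.read_camera(n); save(n+"1.png",im)
    c=cam(n); print(n,c[1],c[2][:,2],c[0][0,0],'base at',proj(c,[0,0,0]))
    if n=="scene": save("crop1.png",cv2.resize(im[180:340,180:420],None,fx=3,fy=3,interpolation=2))
    for t,z in(("key_bar",.145),("recess",.098),("stand",0),("valve",0),("tray",0),("punnet",0),("cup",0),("packets",0)):
        for o in env.tip_of(n,t):
            px=np.array(o["xy"])*[560,420]; print(t,round(o["score"],2),px.round(),ray(c,px,z).round(3))
E
```

```text
scene [1.13793795 0.72064585 0.91220012] [-0.51883513 -0.57038137 -0.63676935] 442.358965856855 base at [374.5240047  178.91051718]
recess 0.88 [375. 237.] [0.34  0.247 0.098]
recess 0.64 [297. 252.] [0.536 0.144 0.098]
recess 0.62 [270. 329.] [0.751 0.275 0.098]
recess 0.59 [158. 208.] [ 0.705 -0.269  0.098]
recess 0.53 [318. 206.] [0.356 0.048 0.098]
stand 0.72 [241. 223.] [ 0.503 -0.14   0.   ]
valve 0.75 [374. 253.] [0.304 0.23  0.   ]
valve 0.71 [462. 289.] [0.242 0.477 0.   ]
valve 0.69 [273. 356.] [0.75  0.282 0.   ]
valve 0.68 [295. 281.] [0.548 0.149 0.   ]
valve 0.64 [318. 230.] [0.348 0.051 0.   ]
valve 0.26 [241. 219.] [ 0.489 -0.155  0.   ]
tray 0.56 [196. 284.] [ 0.752 -0.026 -0.   ]
punnet 0.66 [378. 351.] [0.56  0.439 0.   ]
punnet 0.61 [236. 218.] [ 0.496 -0.171  0.   ]
punnet 0.34 [157. 204.] [ 0.645 -0.407  0.   ]
cup 0.92 [216. 169.] [ 0.375 -0.44   0.   ]
packets 0.61 [157. 208.] [ 0.654 -0.391  0.   ]
top [0.27575679 0.00890634 1.84791928] [ 0.12673339 -0.00731323 -0.99190986] 488.7851413679034 base at [287.46219918 340.44819168]
key_bar 0.71 [328. 197.] [ 0.51  -0.15   0.145]
recess 0.82 [210. 135.] [0.751 0.274 0.098]
recess 0.77 [245. 191.] [0.542 0.144 0.098]
recess 0.61 [155. 280.] [0.231 0.465 0.098]
recess 0.53 [276. 249.] [0.334 0.035 0.098]
recess 0.47 [223. 257.] [0.307 0.226 0.098]
stand 0.73 [324. 201.] [ 0.515 -0.149  0.   ]
valve 0.92 [216. 142.] [0.751 0.264 0.   ]
valve 0.81 [244. 193.] [0.549 0.158 0.   ]
valve 0.75 [222. 257.] [0.308 0.242 0.   ]
valve 0.71 [277. 248.] [0.34  0.034 0.   ]
valve 0.56 [162. 276.] [0.241 0.467 0.   ]
tray 0.63 [290. 140.] [ 0.756 -0.022  0.   ]
punnet 0.85 [171. 190.] [0.565 0.436 0.   ]
cup 0.98 [405. 235.] [ 0.382 -0.451  0.   ]
packets 0.62 [395. 172.] [ 0.622 -0.425  0.   ]
```

View pics/top1.png

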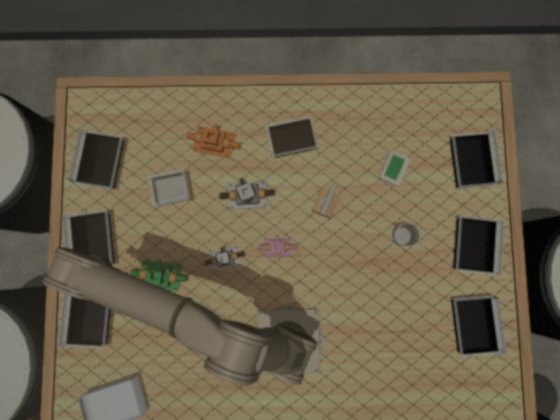

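View pics/crop1.png

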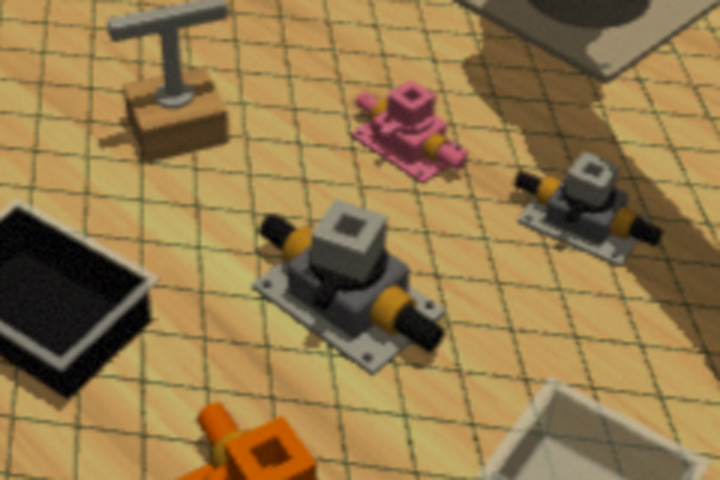

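The crop shows the large grey valve at crop (350,260), which is scene (296,267). It is clearly bigger than the grey one at crop (590,200), so I take it as the valve. Its recess is near (0.54, 0.145), and the key bar is near (0.51, -0.15) with yaw about -0.45. I'll move above the key first.

```bash
cat >> h.py <<'E'
def go(x,y,z,yaw):
    s=env.observe(); m=R.from_euler('xyz',s["orientation"]).as_matrix(); d=m.T@(np.array([x,y,z])-s["ee_pos"])*1000
    y0=np.arctan2(m[1,0],m[0,0]); dy=(yaw-y0+np.pi)%(2*np.pi)-np.pi
    print("row",d.round(1),"twist(-dyaw)",round(-dy,3),"yaw0",round(y0,3),"j7",s["joints"][6].round(2))
E
python3 - <<'E'
from h import *
go(.50,-.15,.34,2.69); print(env.camera_params("wrist")["hand_eye"])
E
```

```text
row [-515.4 -542.2 -108.7] twist(-dyaw) 0.001 yaw0 2.691 j7 -0.09
[[-1.54828711e-03 -9.59398092e-01 -2.82051243e-01  7.14200817e-02]
 [ 9.99998028e-01 -1.13454834e-03 -1.63020218e-03 -4.90449786e-05]
 [ 1.24401209e-03 -2.82053210e-01  9.59397957e-01 -1.43348233e-01]
 [ 0.00000000e+00  0.00000000e+00  0.00000000e+00  1.00000000e+00]]
```

```bash
python3 -m creep '[[-20,-21,-40,0],[-46,-48,-60,0],[-72,-75,-80,0],[-98,-103,-100,0],[-125,-131,-109,0],[-152,-159,-109,0],[-179,-188,-109,0],[-206,-217,-109,0]]' 1 && python3 -m creep '[[-27,-28,0,0],[-54,-56,0,0],[-80,-84,0,0],[-106,-112,0,0],[-132,-140,0,0],[-158,-168,0,0],[-184,-196,0,0],[-210,-222,0,0]]'; python3 -c "
from h import *
go(.50,-.15,.34,2.69)"
```

```text
time: 1.82
ee_pos: [0.3632, 0.2765, 0.3408]
orientation: [3.14, 0.0, 2.691]
force: [0.5, -0.0, 0.0]
opening: 0.0852
finger_force: 0.0
time: 2.48
ee_pos: [0.4552, -0.0151, 0.3407]
orientation: [3.141, 0.001, 2.69]
force: [1.1, 0.4, 0.5]
opening: 0.0851
finger_force: 0.0
row [ -99.1 -101.8    0.6] twist(-dyaw) 0.0 yaw0 2.69 j7 1.0
```

```bash
python3 -m creep '[[-25,-26,0,0],[-50,-51,0,0],[-75,-77,0,0],[-99,-102,0,0],[-99,-102,0,0],[-99,-102,0,0]]'; cat > lookkey.py <<'E'
from h import *
import sys
c=cam("wrist"); im=env.read_camera("wrist"); save(sys.argv[1],im)
for t,z in(("key_bar",.145),("stand",0),("key",.015)):
    for o in env.tip_of("wrist",t):
        px=np.array(o["xy"])*[560,420]; print(t,round(o["score"],2),px.round(),ray(c,px,z).round(4))
for t in ("key","key_bar"):
  for o in env.outline_of("wrist",t)[:2]:
    if o["score"]<.4: continue
    ys,xs=np.nonzero(o["pixels"]); P=np.array([ray(c,(x+.0,y),.155)[:2] for x,y in zip(xs,ys)]).astype(np.float32)
    r=cv2.minAreaRect(P); print(t,o["score"],r,cv2.boxPoints(r).round(3).tolist())
E
python3 lookkey.py w1.png
```

```text
time: 2.98
ee_pos: [0.4997, -0.1497, 0.3401]
orientation: [-3.141, -0.0, 2.687]
force: [0.6, 0.4, -0.4]
opening: 0.0854
finger_force: 0.0
key_bar 0.91 [283. 192.] [ 0.5053 -0.1536  0.145 ]
stand 0.63 [282. 163.] [ 0.5002 -0.1537  0.    ]
key 0.95 [286. 166.] [ 0.5038 -0.1489  0.015 ]
key 0.94 ((0.5034321546554565, -0.14975261688232422), (0.0302277784794569, 0.11867557466030121), 63.865821838378906) [[0.4440000057220459, -0.13699999451637268], [0.550000011920929, -0.1889999955892563], [0.5630000233650208, -0.16200000047683716], [0.4569999873638153, -0.10999999940395355]]
key_bar 0.84 ((0.5034317374229431, -0.14975428581237793), (0.03020474873483181, 0.1186763346195221), 63.865821838378906) [[0.4440000057220459, -0.13699999451637268], [0.550000011920929, -0.1889999955892563], [0.5630000233650208, -0.16200000047683716], [0.4569999873638153, -0.10999999940395355]]
```

View pics/w1.png

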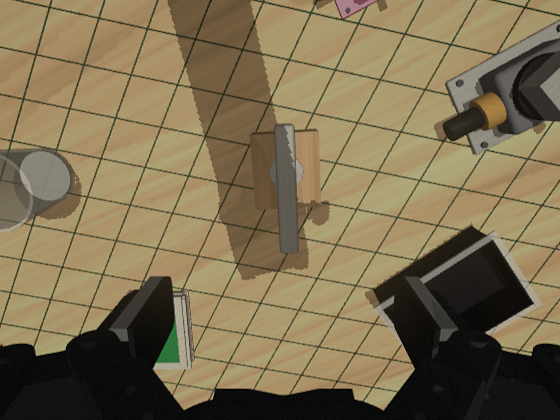

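The key stands at picture centre, with its bar running from (285,125) to (290,252). Next is a refined axis and bar yaw, then the descent.

```bash
python3 - <<'E'
from h import *
c=cam("wrist")
a=ray(c,(285.5,125),.155);b=ray(c,(290,252),.155)
print(a,b,np.hypot(*(a-b)[:2]),(a+b)/2,np.arctan2(*(a-b)[1::-1]))
yaw=np.arctan2(*(a-b)[1::-1]); m=(a+b)/2
go(m[0],m[1],.20,yaw); go(m[0],m[1],.126,yaw)
E
```

```text
[ 0.45166467 -0.12174876  0.155     ] [ 0.55903461 -0.16871716  0.155     ] 0.1171935756138119 [ 0.50534964 -0.14523296  0.155     ] 2.729228662955106
row [ -4.3   3.5 140.4] twist(-dyaw) -0.036 yaw0 2.693 j7 1.36
row [ -4.3   3.5 214.4] twist(-dyaw) -0.036 yaw0 2.693 j7 1.36
```

```bash
python3 -m creep '[[-2,2,40,-0.02],[-4,3.5,80,-0.036],[-4,3.5,120,-0.036],[-4,3.5,150,-0.036],[-4,3.5,180,-0.036],[-4,3.5,200,-0.036],[-4,3.5,214,-0.036],[-4,3.5,214,-0.036]]' && python3 -m creep '[[0,0,0,0],[0,0,0,0],[0,0,0,0],[0,0,0,0],[0,0,0,0],[0,0,0,0],[0,0,0,0],[0,0,0,0]]' -1 80; python3 -c "
from h import *
s=env.observe(); print(s['force'],s['moment'],s['opening'],s['finger_force'],s['orientation'])"
```

```text
time: 3.95
ee_pos: [0.5033, -0.1451, 0.1236]
orientation: [-3.14, -0.004, 2.728]
force: [-0.4, 1.3, -0.2]
opening: 0.0855
finger_force: 0.0
time: 4.62
ee_pos: [0.5054, -0.1467, 0.1269]
orientation: [3.141, 0.001, 2.727]
force: [-0.9, -2.0, 7.4]
opening: 0.0172
finger_force: 79.6
[-0.90948296 -2.03044586  7.44145931] [-0.2398693   0.15570592  0.05424021] 0.017194324888142366 79.64262127876282 [3.14125807e+00 1.06776949e-03 2.72658123e+00]
```

```bash
python3 -m creep '[[0,0,-10,0],[0,0,-30,0],[0,0,-60,0],[0,0,-95,0],[0,0,-130,0],[0,0,-160,0],[0,0,-175,0],[0,0,-175,0]]';  python3 -c "
from h import *
go(.57,.07,.30,2.0)"
```

```text
time: 5.28
ee_pos: [0.506, -0.1467, 0.3049]
orientation: [3.139, 0.004, 2.727]
force: [0.0, -0.4, -3.3]
opening: 0.0164
finger_force: 78.8
row [ 28.8 224.1   5.3] twist(-dyaw) 0.727 yaw0 2.727 j7 1.4
```

```bash
python3 -m creep '[[4,28,0,0.09],[8,56,0,0.18],[12,84,0,0.28],[16,112,0,0.37],[20,140,0,0.46],[24,168,0,0.55],[27,196,0,0.64],[29,224,0,0.727]]' && python3 -m creep '[[0,0,0,0],[0,0,0,0],[0,0,0,0]]'; cat > lookv.py <<'E'
from h import *
import sys
c=cam("wrist"); im=env.read_camera("wrist"); save(sys.argv[1],im); s=env.observe(); print(s["ee_pos"],s["orientation"])
for t,z in(("recess",.098),("valve",0),("key_bar",s["ee_pos"][2]+.019),("key",s["ee_pos"][2]-.111)):
    for o in env.tip_of("wrist",t):
        px=np.array(o["xy"])*[560,420]; print(t,round(o["score"],2),px.round(1),ray(c,px,z).round(4))
E
python3 lookv.py w2.png
```

```text
time: 5.95
ee_pos: [0.5681, 0.0718, 0.2998]
orientation: [-3.139, -0.001, 1.995]
force: [0.9, -0.6, -3.5]
opening: 0.0167
finger_force: 78.7
time: 6.2
ee_pos: [0.5681, 0.0696, 0.3001]
orientation: [-3.139, 0.0, 2.0]
force: [-1.0, -1.8, -1.8]
opening: 0.0166
finger_force: 78.8
[0.5682274  0.06909771 0.30055004] [-3.14011300e+00  1.50105889e-04  1.99914435e+00]
recess 0.92 [ 61.  112.7] [0.3598 0.0448 0.098 ]
recess 0.57 [297.6  92.6] [0.5453 0.1481 0.098 ]
valve 0.9 [292.2  96.3] [0.5433 0.1457 0.    ]
valve 0.8 [511.7  66.8] [0.7513 0.2749 0.    ]
valve 0.68 [ 93.6 114.9] [0.3439 0.0324 0.    ]
key_bar 0.76 [282.7 308.5] [0.5687 0.0677 0.3196]
key 0.63 [280.2 213.4] [0.5669 0.0657 0.1896]
```

View pics/w2.png

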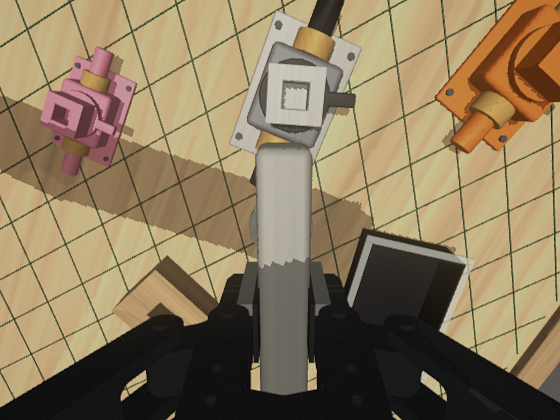

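The target valve head is at (297,95) with its pointer to the right, tip near (355,101), and the pipes run up-right. The key bar's front end is at row ~146. I'll measure the head's yaw, the pointer and the bar offset.

```bash
python3 - <<'E'
from h import *
c=cam("wrist"); s=env.observe(); im=cv2.imread("pics/w2.png")
g=cv2.cvtColor(im,cv2.COLOR_BGR2HSV); m=((g[...,1]<25)&(g[...,2]>165)).astype(np.uint8); m[:, :255]=0; m[:,340:]=0; m[:55]=0; m[133:]=0
n,l,st,ce=cv2.connectedComponentsWithStats(m); i=1+np.argmax(st[1:,4]); print(st[i],ce[i])
ys,xs=np.nonzero(l==i); P=np.array([ray(c,p,.098)[:2] for p in zip(xs,ys)]); o=P.mean(0)
r=cv2.minAreaRect(((P-o)*1000).astype(np.float32)); print("head",o+np.array(r[0])/1000,r[1],r[2],np.deg2rad(r[2]))
t=ray(c,(355,101),.056)[:2]; C=o+np.array(r[0])/1000; print("pointer",t,np.hypot(*(t-C)),np.arctan2(*(t-C)[::-1]))
for z in (.329,):
  for px in((257,147),(311,147),(284,145)):
    p=ray(c,px,s["ee_pos"][2]+.029); print("bar end tool",(R.from_euler('xyz',s["orientation"]).as_matrix().T@(p-s["ee_pos"])*1000).round(1))
E
```

```text
[ 265   63   62   63 2458] [294.93409276  93.35679414]
head [0.54507501 0.14562246] (50.526248931884766, 50.35471725463867) 20.23530387878418 0.35317267782636347
pointer [0.60260661 0.16639712] 0.06116757282120269 0.34652904646515187
bar end tool [ 58.9  -8.  -29. ]
bar end tool [ 58.9   8.4 -29. ]
bar end tool [ 59.5   0.2 -29. ]
```

```bash
python3 -c "
from h import *
go(.545,.1465,.225,1.924)"
```

```text
row [79.9 10.6 76.4] twist(-dyaw) 0.075 yaw0 1.999 j7 0.32
```

```bash
python3 -m creep '[[25,4,0,0.03],[50,7,0,0.06],[70,10,5,0.075],[80,10.6,20,0.075],[80,10.6,45,0.075],[80,10.6,65,0.075],[80,10.6,76,0.075],[80,10.6,76,0.075]]' && python3 -m creep '[[0,0,0,0],[0,0,0,0],[0,0,0,0]]';python3 lookv.py w3.png;  python3 -c "
from h import *
go(.545,.1465,.179,1.924)"
```

```text
time: 7.12
ee_pos: [0.5439, 0.1468, 0.2231]
orientation: [-3.138, 0.0, 1.924]
force: [-0.5, 0.1, -1.6]
opening: 0.017
finger_force: 78.6
time: 7.37
ee_pos: [0.5459, 0.1475, 0.2268]
orientation: [3.139, -0.0, 1.924]
force: [0.2, -0.5, -2.5]
opening: 0.0171
finger_force: 78.7
[0.54572896 0.14749701 0.22657432] [ 3.13956236e+00 -2.79501974e-04  1.92455677e+00]
recess 0.6 [ 17.6 234.2] [0.3621 0.0533 0.098 ]
valve 0.89 [527.2 128.5] [0.7513 0.2746 0.    ]
valve 0.78 [ 60.3 216.1] [0.3432 0.0305 0.    ]
valve 0.62 [280.8 212.4] [0.556  0.1128 0.    ]
key_bar 0.86 [285.2 306.1] [0.5469 0.1464 0.2456]
key 0.62 [283.8 214.5] [0.5476 0.1438 0.1156]
row [-0.9 -0.6 46.7] twist(-dyaw) 0.001 yaw0 1.925 j7 0.11
```

View pics/w3.png

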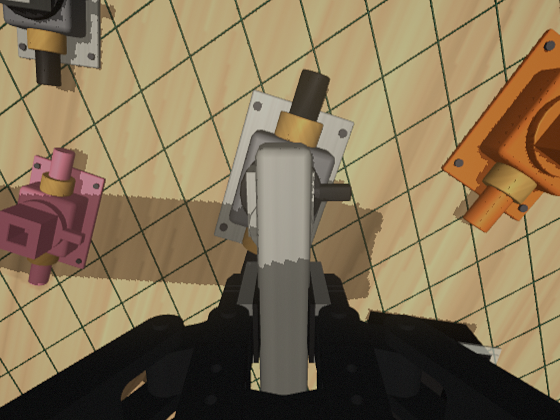

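Picture w3 shows the bar centred over the head, the pointer to the right at (345,192) and the pipe end at (313,75). I'll insert now.

```bash
python3 -m creep '[[-1,-0.6,12,0],[-1,-0.6,18,0],[-1,-0.6,23,0],[-1,-0.6,28,0],[-1,-0.6,33,0],[-1,-0.6,38,0],[-1,-0.6,42,0],[-1,-0.6,46,0]]' && python3 -m creep '[[0,0,0,0],[0,0,0,0],[0,0,0,0]]'; python3 -c "
from h import *
s=env.observe(); print(s['force'],s['moment'],s['ee_pos'],s['orientation'],s['joints'][6])"
```

```text
time: 8.28
ee_pos: [0.5451, 0.1464, 0.1795]
orientation: [3.141, -0.0, 1.925]
force: [-8.2, -3.3, 45.9]
opening: 0.0166
finger_force: 86.4
time: 8.53
ee_pos: [0.5453, 0.1465, 0.1799]
orientation: [3.14, -0.0, 1.925]
force: [-1.0, 0.4, 3.8]
opening: 0.017
finger_force: 80.2
[-1.03849833  0.39722627  3.7962256 ] [-0.04045592 -0.03373508 -0.00033887] [0.54533689 0.14648838 0.17987677] [ 3.14017029e+00 -1.69278172e-04  1.92479572e+00] 0.12592817171696422
```

Seated: the TCP height implies a key origin of about 0.068, which is fully home. Now I'll turn it anticlockwise.

```bash
python3 -m creep '[[0,0,0,-0.11],[0,0,0,-0.22],[0,0,0,-0.33],[0,0,0,-0.44],[0,0,0,-0.55],[0,0,0,-0.66],[0,0,0,-0.77],[0,0,0,-0.88]]' && python3 -m creep '[[0,0,0,-0.08],[0,0,0,-0.16],[0,0,0,-0.22],[0,0,0,-0.27],[0,0,0,-0.30],[0,0,0,-0.30]]'; python3 -c "
from h import *
s=env.observe(); print(s['force'],s['moment'],s['ee_pos'],s['orientation'],s['joints'][6])
c=cam('wrist')
a=ray(cam('top'),(275,192),.03);b=ray(cam('top'),(221,195),.03);print(a,b)"
```

```text
time: 9.2
ee_pos: [0.5447, 0.1472, 0.1799]
orientation: [3.14, -0.001, 2.81]
force: [-4.7, 2.3, 5.1]
opening: 0.0167
finger_force: 80.4
time: 9.7
ee_pos: [0.5444, 0.1472, 0.1798]
orientation: [3.14, -0.001, 3.107]
force: [-5.1, 0.8, 6.9]
opening: 0.0168
finger_force: 80.5
[-5.07703765  0.76063505  6.90005097] [ 0.52849394  1.27892381 -0.07781972] [0.54435144 0.1471518  0.17982285] [ 3.14010546e+00 -9.03541681e-04  3.10715096e+00] 1.2736190611601639
[0.5481831 0.0384318 0.03     ] [0.53978369 0.24125351 0.03      ]
```

```bash
python3 -m creep '[[0,0,0,-0.06],[0,0,0,-0.12],[0,0,0,-0.16],[0,0,0,-0.16]]'; M="from h import *
s=env.observe(); print(s['moment'],s['ee_pos'],s['orientation'],s['joints'][6])"; python3 -c "$M";  python3 -m creep '[[0,0,0,-0.03],[0,0,0,-0.06],[0,0,0,-0.08],[0,0,0,-0.08]]'; python3 -c "$M"
```

```text
time: 10.03
ee_pos: [0.5442, 0.1471, 0.1798]
orientation: [3.14, -0.001, -3.015]
force: [-5.8, 1.0, 7.9]
opening: 0.0168
finger_force: 80.5
[ 0.43928114  1.47080287 -0.03442197] [0.54419489 0.14713224 0.17981686] [ 3.14005235e+00 -1.00660131e-03 -3.01527184e+00] 1.4301880251553227
time: 10.37
ee_pos: [0.5442, 0.1471, 0.1799]
orientation: [3.14, -0.001, -2.937]
force: [-5.6, 0.9, 7.7]
opening: 0.0166
finger_force: 80.6
[ 0.43050596  1.57282574 -0.10816976] [0.54417004 0.14714771 0.17985578] [ 3.13995134e+00 -9.29837672e-04 -2.93672201e+00] 1.5067366917279916
```

```bash
M="from h import *
s=env.observe(); print(s['moment'],s['ee_pos'],s['orientation'],s['joints'][6])"; python3 -m creep '[[0,0,0,-0.03],[0,0,0,-0.06],[0,0,0,-0.06]]'; python3 -c "$M"; python3 lookv.py w4.png
```

```text
time: 10.62
ee_pos: [0.5441, 0.147, 0.1798]
orientation: [3.14, -0.001, -2.877]
force: [-6.3, 2.0, 7.8]
opening: 0.0165
finger_force: 80.7
[ 0.52070243  1.69962543 -0.38498103] [0.54414363 0.1469991  0.17982348] [ 3.13984413e+00 -9.75709508e-04 -2.87681853e+00] 1.5654763162546588
[0.54412913 0.14699056 0.1798094 ] [ 3.13989798e+00 -1.06227809e-03 -2.87810121e+00]
key_bar 0.9 [283.5 308. ] [0.5459 0.147  0.1988]
key 0.75 [280.1 209.8] [0.5447 0.1444 0.0688]
key 0.22 [281.9 308.5] [0.6203 0.166  0.0688]
```

View pics/w4.png

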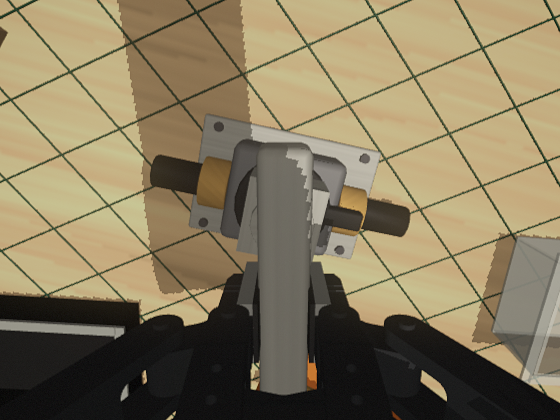

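Picture w4 shows the pointer, tip at (360,222), lying along the pipes from (155,170) to (408,220). The torque is rising, so I'll give it a small extra push to confirm the stop.

```bash
M="from h import *
s=env.observe(); print(s['moment'],s['ee_pos'],s['orientation'],s['joints'][6])
c=cam('wrist')
for p in ((155,170),(408,220)): print(ray(c,p,.03))"; python3 -c "$M"; python3 -m creep '[[0,0,0,-0.03],[0,0,0,-0.06],[0,0,0,-0.06]]'; python3 -c "$M"
```

```text
[ 0.38457202  1.72390618 -0.43476886] [0.54412812 0.14698629 0.17982278] [ 3.13991512e+00 -1.02802356e-03 -2.87858975e+00] 1.5636876516578275
[0.54927247 0.04286796 0.03      ]
[0.53655764 0.25073896 0.03      ]
time: 11.12
ee_pos: [0.5441, 0.1468, 0.1798]
orientation: [3.139, -0.001, -2.818]
force: [-6.6, 1.3, 8.1]
opening: 0.0168
finger_force: 82.0
[ 0.57052853  1.82790285 -1.40868975] [0.54409798 0.14684999 0.17978827] [ 3.13942327e+00 -1.07396129e-03 -2.81846582e+00] 1.6230087643058344
[0.5554051  0.04331621 0.03      ]
[0.53024989 0.25002862 0.03      ]
```

Moment is -1.4 N m, so the valve is at its stop. I'll back off to the middle of the play and lift out.

```bash
python3 -m creep '[[0,0,0,0.08],[0,0,0,0.16],[0,0,0,0.21],[0,0,0,0.21]]'; python3 -c "
from h import *
s=env.observe(); print(s['force'],s['moment'])"; python3 -m creep '[[0,0,-8,0],[0,0,-16,0],[0,0,-26,0],[0,0,-45,0],[0,0,-70,0],[0,0,-100,0],[0,0,-120,0],[0,0,-120,0]]'; python3 -c "
from h import *
s=env.observe(); print(s['force'],s['moment'],s['joints'][6])
go(.5055,-.06,.30,2.727)
"
```

```text
time: 11.45
ee_pos: [0.5446, 0.1471, 0.1798]
orientation: [3.14, -0.0, -3.031]
force: [-2.2, 1.8, 5.1]
opening: 0.0165
finger_force: 80.3
[-2.18169923  1.80376046  5.07506903] [0.38139602 0.763646   0.04614889]
time: 12.12
ee_pos: [0.5466, 0.1462, 0.3049]
orientation: [3.14, 0.007, -3.029]
force: [0.8, -0.2, -1.7]
opening: 0.0168
finger_force: 79.4
[ 0.7984086  -0.1713692  -1.73159606] [ 0.00699988 -0.02521752  0.06250609] 1.3950050164877084
row [  64.1 -200.3    4. ] twist(-dyaw) 0.527 yaw0 -3.029 j7 1.4
```

```bash
python3 -c "
from h import *
go(.575,-.178,.30,2.727)"
```

```text
row [   8.3 -325.4    4.2] twist(-dyaw) 0.527 yaw0 -3.029 j7 1.4
```

```bash
python3 -m creep '[[1,-36,2,0.06],[2,-72,4,0.12],[3,-108,4,0.18],[4,-145,4,0.24],[5,-182,4,0.31],[6,-220,4,0.38],[7,-257,4,0.45],[8,-290,4,0.527]]' && python3 -m creep '[[0,0,0,0],[0,0,0,0]]'; python3 -c "
from h import *
go(.575,-.178,.30,2.727)"; python3 lookkey.py w5.png; python3 lookv.py w5b.png
```

```text
time: 12.78
ee_pos: [0.569, -0.1456, 0.2953]
orientation: [-3.141, 0.0, 2.723]
force: [0.8, 0.1, -3.7]
opening: 0.0169
finger_force: 79.3
time: 12.95
ee_pos: [0.5689, -0.1457, 0.295]
orientation: [-3.14, -0.0, 2.723]
force: [0.3, 1.5, -2.8]
opening: 0.0169
finger_force: 79.4
row [-18.7 -27.   -5. ] twist(-dyaw) -0.004 yaw0 2.723 j7 1.44
key_bar 0.92 [283. 306.] [ 0.6596 -0.1874  0.145 ]
stand 0.85 [255. 114.] [ 0.5003 -0.1514  0.    ]
key 0.96 [281. 210.] [ 0.6117 -0.1687  0.015 ]
key_bar 0.79 ((0.6313513517379761, -0.17674967646598816), (0.050446078181266785, 0.22807294130325317), 66.05170440673828) [[0.5170000195503235, -0.15399999916553497], [0.7250000238418579, -0.2460000067949295], [0.7459999918937683, -0.20000000298023224], [0.5370000004768372, -0.10700000077486038]]
key_bar 0.44 ((0.6850572824478149, -0.051876090466976166), (0.10781171917915344, 0.13051748275756836), 11.363704681396484) [[0.6190000176429749, 0.0010000000474974513], [0.6449999809265137, -0.12600000202655792], [0.7509999871253967, -0.10499999672174454], [0.7250000238418579, 0.023000000044703484]]
[ 0.56976577 -0.14173129  0.29526484] [ 3.14127637e+00 -1.46739350e-04  2.72956893e+00]
valve 0.72 [520.1  39.7] [0.5454 0.1468 0.    ]
key_bar 0.56 [284.1 309.6] [ 0.5721 -0.1426  0.3143]
key 0.67 [277.4 210.3] [ 0.5685 -0.1461  0.1843]
```

View pics/w5.png

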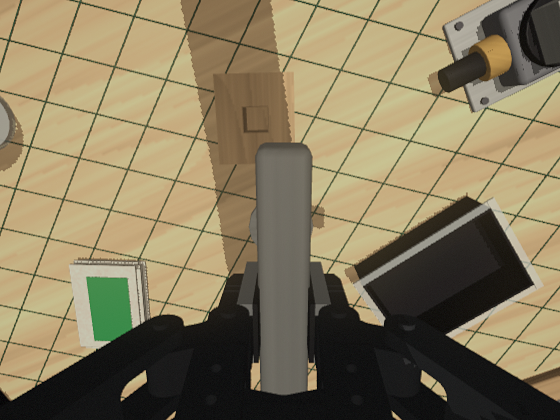

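The stand's hole is at (256,119), its edges at columns 243-269 and rows 106-132. I'll compute its offset directly in tool axes.

```bash
python3 - <<'E'
from h import *
im=cv2.imread("pics/w5.png"); g=cv2.GaussianBlur(cv2.cvtColor(im,cv2.COLOR_BGR2GRAY),(3,3),0).astype(int)
print(g[113,205:300:1].tolist()); print(g[119,235:280].tolist()); print(g[66:150,250].tolist()); 
s=env.observe(); c=cam("wrist"); m=R.from_euler('xyz',s["orientation"]).as_matrix()
for p,z in(((256,119),.045),((255,118),.045),((243,106),.045),((269,132),.045)): print(p,(m.T@(ray(c,p,z)-s["ee_pos"])*1000).round(1),ray(c,p,z))
go(.5055,-.1467,.19,2.727); print(s["ee_pos"])
E
```

```text
[100, 76, 79, 104, 117, 119, 119, 119, 120, 120, 114, 105, 101, 101, 102, 102, 101, 101, 101, 103, 103, 103, 103, 101, 100, 100, 100, 100, 100, 99, 98, 99, 101, 102, 103, 103, 99, 85, 68, 63, 68, 82, 96, 101, 100, 101, 100, 100, 101, 103, 103, 102, 101, 100, 99, 100, 100, 99, 98, 99, 102, 101, 98, 100, 106, 109, 108, 107, 108, 110, 110, 111, 111, 112, 113, 112, 110, 108, 108, 108, 108, 108, 122, 146, 158, 159, 161, 160, 158, 153, 145, 136, 124, 112, 110]
[99, 98, 98, 100, 101, 103, 101, 91, 74, 64, 64, 77, 95, 101, 101, 101, 101, 101, 102, 103, 104, 103, 102, 101, 101, 101, 101, 101, 99, 96, 96, 98, 98, 98, 100, 103, 106, 107, 108, 109, 110, 111, 111, 112, 113]
[124, 123, 122, 120, 118, 116, 111, 105, 101, 101, 101, 101, 101, 100, 100, 100, 100, 100, 100, 100, 100, 100, 99, 98, 96, 95, 95, 95, 95, 95, 95, 95, 95, 96, 96, 95, 95, 95, 95, 92, 89, 93, 99, 100, 101, 101, 101, 101, 101, 101, 101, 101, 101, 101, 101, 101, 101, 101, 102, 102, 102, 102, 102, 95, 81, 74, 82, 93, 99, 100, 100, 100, 101, 100, 100, 101, 101, 101, 102, 102, 102, 102, 102, 102]
(256, 119) [ 56.9 -28.6 250.3] [ 0.5061265  -0.14566614  0.045     ]
(255, 118) [ 57.9 -29.6 250.3] [ 0.50481533 -0.1461836   0.045     ]
(243, 106) [ 69.7 -41.4 250.3] [ 0.48922925 -0.15233475  0.045     ]
(269, 132) [ 43.9 -15.4 250.3] [ 0.52334765 -0.1388697   0.045     ]
row [ 57.1 -29.7 105.3] twist(-dyaw) 0.001 yaw0 2.728 j7 1.44
[ 0.56969436 -0.14241166  0.29533981]
```

```bash
python3 -m creep '[[20,-10,0,0],[40,-20,20,0],[57.5,-29,50,0],[57.5,-29,80,0],[57.5,-29,100,0],[57.5,-29,105,0],[57.5,-29,105,0],[57.5,-29,105,0]]'; python3 -c "
from h import *
go(.5055,-.1463,.127,2.727)"
```

```text
time: 14.17
ee_pos: [0.506, -0.1463, 0.1914]
orientation: [3.142, 0.001, 2.728]
force: [-0.1, 0.4, -2.2]
opening: 0.0167
finger_force: 79.2
row [ 0.5 -0.2 64.4] twist(-dyaw) 0.001 yaw0 2.728 j7 1.44
```

```bash
python3 -m creep '[[0,0,15,0],[0,0,30,0],[0,0,38,0],[0,0,45,0],[0,0,51,0],[0,0,56,0],[0,0,60,0],[0,0,63,0]]'; python3 -m creep '[[0,0,0,0],[0,0,0,0],[0,0,0,0]]'; python3 -c "
from h import *
go(.5055,-.1463,.127,2.727);s=env.observe(); print(s['force'],s['moment'])"
```

```text
time: 14.83
ee_pos: [0.5055, -0.1462, 0.1272]
orientation: [3.141, 0.0, 2.728]
force: [-0.4, -0.1, -3.2]
opening: 0.0167
finger_force: 79.2
time: 15.08
ee_pos: [0.5055, -0.1462, 0.1275]
orientation: [3.141, 0.0, 2.728]
force: [-0.1, -0.9, -2.7]
opening: 0.0169
finger_force: 79.3
row [-0.1 -0.1  0.5] twist(-dyaw) 0.001 yaw0 2.728 j7 1.48
[-0.13988441 -0.88974149 -2.66333723] [ 0.00167185  0.04767668 -0.03253187]
```

It is down to within a millimetre without contact. I'll release and retreat.

```bash
python3 -m creep '[[0,0,0,0],[0,0,0,0],[0,0,0,0],[0,0,0,0],[0,0,0,0],[0,0,0,0]]' 1; python3 -m creep '[[0,0,-10,0],[0,0,-30,0],[0,0,-60,0],[0,0,-100,0],[0,0,-140,0],[0,0,-180,0],[0,0,-214,0],[0,0,-214,0]]'; python3 -m creep '[[0,0,0,0],[0,0,0,0],[0,0,0,0],[0,0,0,0]]'; python3 lookkey.py w6.png; python3 -c "
from h import *
im=env.read_camera('scene'); a=cv2.resize(im[170:310,190:390],None,fx=2.8,fy=2.8,interpolation=2)
b=cv2.imread('pics/w6.png')[:,:,::-1]; b=cv2.resize(b[90:290,220:560],(560,330)); save('fin.png',cv2.resize(np.vstack([a,b]),(440,570)))"
```

```text
time: 15.58
ee_pos: [0.5054, -0.1461, 0.1274]
orientation: [3.141, 0.0, 2.728]
force: [0.7, -0.1, 1.0]
opening: 0.0852
finger_force: 0.0
time: 16.25
ee_pos: [0.5071, -0.1471, 0.3489]
orientation: [3.138, 0.009, 2.727]
force: [-0.4, -0.8, -0.4]
opening: 0.0855
finger_force: 0.0
time: 16.58
ee_pos: [0.5048, -0.146, 0.3402]
orientation: [-3.141, -0.002, 2.728]
force: [0.1, -0.2, -0.6]
opening: 0.0855
finger_force: 0.0
key_bar 0.92 [282. 189.] [ 0.5069 -0.1494  0.145 ]
stand 0.56 [279. 162.] [ 0.5024 -0.1519  0.    ]
stand 0.48 [279. 190.] [ 0.5354 -0.1675  0.    ]
key 0.61 [285. 164.] [ 0.506  -0.1452  0.015 ]
key 0.43 [432. 292.] [ 0.7522 -0.0297  0.015 ]
key 0.82 ((0.5038743019104004, -0.14962199330329895), (0.02915862575173378, 0.11924877762794495), 61.668582916259766) [[0.4440000057220459, -0.1340000033378601], [0.5490000247955322, -0.19099999964237213], [0.5630000233650208, -0.16500000655651093], [0.4580000042915344, -0.1080000028014183]]
key_bar 0.59 ((0.5047553777694702, -0.14803776144981384), (0.03017236478626728, 0.11912010610103607), 66.20825958251953) [[0.4440000057220459, -0.1379999965429306], [0.5529999732971191, -0.1860000044107437], [0.5649999976158142, -0.15800000727176666], [0.4560000002384186, -0.10999999940395355]]
```

View pics/fin.png

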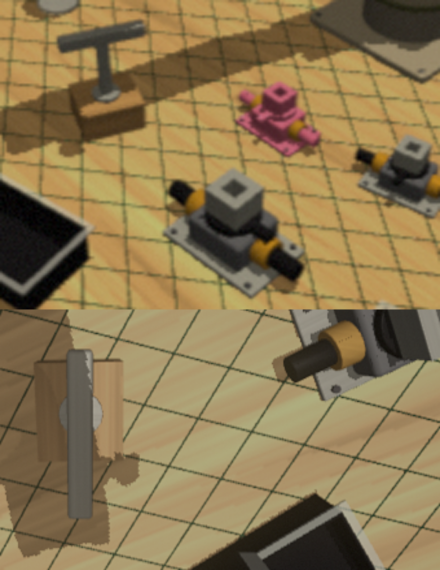

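The key stands upright in its stand with the collar on the block at (108,95). The valve head is in line with the pipes and the pointer lies along the pipe at (262,228). I'll hand it in.

```bash
python3 -c "
from h import *
print(env.close_job())"
```

```text
the job is handed in; nothing more can be done
None
```

The job is handed in at about 17 s of the 61 s; no verdict came back, but the last pictures show the valve pointer in line with the pipes and the key upright, collar down, in its stand.

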